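Fetch a tube fitting from between a bottle and a cup

ROBOT

A 6-joint arm with a two-finger parallel gripper is mounted at the origin on a cart in front of the work surface, level with it; the furniture and walls round the work are solid. World frame = base frame: x ahead of the robot, y to its left, z up, the work surface at z = 0. Lengths are in mm, angles in rad, forces in N, time in s.
With the tool pointing down it reaches from about 350 to 975 mm from the base axis. Payload 7.1 kg.
Tool frame: the origin (TCP) lies between the finger pads; the fingertips stand 19 mm ahead of it and the grasp point (between the pads) is the TCP (ctrl.tcp_to_tips is the distance from the TCP to the fingertips, in mm); z points along the fingers, y is the line along which they close (so a half turn about z gives the same grasp; the last joint's range is limited). The gripper opens to 88 mm and grips with 3 to 60 N. Pads are 20 mm wide; open, the fingers measure 115 mm over their backs; the gripper's body (75 mm by 178 mm) begins 61 mm behind the grasp point.
Start: joints at [-1.188, 0.423, 1.63, -0, 1.089, -0.019], TCP at [244.438, -575.2, 241.675] pointing down, gripper open.
Joint ranges: [-3, 3], [-0.9, 2.11], [0.09, 2.58], [-1.31, 4.45], [0.11, 2.69], [-2.54, 2.54]. Speed limits (rad/s): [2.39, 2.39, 3.01, 3.14, 3.14, 3.14].

INTERFACE

Orientations are given as a rotation vector (axis times angle).
In Python, from workcell import status, optics, ctrl gives the robot as it stands. The module is installed in compiled form; this text tells all that it offers.
- The arm moves only by the shell command python3 -m inch 'ROWS'. ROWS is JSON, a list that holds one entry, the list of rows, each a list of 7 numbers: the shift along the tool's x, y, z in mm, then the turn, a rotation vector about the tool's x, y, z in rad, then the opening in per cent of the stroke, from 0 (shut) to 100 (fully open). A call has 1 to 20 rows; each row is the pose to reach, as a shift and turn from the pose commanded when the call began, along the tool's axes at that moment; what a row does not reach only later rows make up. A row lasts 1/10 s, in which the tool goes at most 50 mm and 8.59 degrees, less where a joint would pass 70% of its speed; a pose out of reach is approached as far as the arm can. A call with a gripper value outside its range is refused whole. The fingers move at their own pace and stop on an object; the grip force is fixed at half the most. Time passes only in rows, so rows that repeat a pose let the fingers close. It gives the time, the measured TCP pose, the force, the opening and the grip force at its end, in the units of the state.
- status.get_obs(): the state, without advancing time (a new reading comes with each control period).
- optics.get_image(name): name is "scene" or "top" or "wrist"; returns a dict with "frame" (384x512x3 uint8, red, green, blue), "fx", "fy", "cx", "cy" (pixels), "rvec" (rotation vector, rad) and "tvec" (3), from world to camera coordinates, as OpenCV has them; the wrist camera has in their place "hand_eye" (4x4, takes a point from camera to tool coordinates, whose origin is the TCP and whose axes are the flange's). Camera axes: x right, y down, z forward; pixel columns grow to the right and rows downward; lengths in mm; the calibration is good to about 2 mm. A picture is of the moment at which its call begins: read the wrist's pose just before it. There is no depth.
- ctrl.close_job(): hands the job in; it is judged then, once.
The state is a dict: "t": time; "qpos": joint angles; "qvel": joint speeds; "joint_torque": joint torques, N m; "ee_pos": TCP position; "orientation": TCP orientation; "ft_force": force on the tool from outside, world axes, zero at the start; "moment": the same for the moment, N m; "width": finger opening in mm; "grasp_force": force on a finger pad.
Only numpy, scipy, OpenCV 4.12 (cv2) and the standard library are available. Lean on these libraries where they do the work, as an engineer would, in place of code of your own. Each camera call takes 0.05 s, during which the arm holds its last target. There are 200 camera calls.

TASK

Fetch the long straight tube fitting from the parts caddy and lay it flat in the empty white card tray at the left; leave the tee and the elbow in the caddy as they are. The wash bottle and the cup of caps stand in the way on either side of it: before you take the fitting, stand both upright on the black side mat, and let go of them. When the fitting lies in the tray, stand the bottle and the cup back in the caddy, each on the very spot where it stood at the start.

Things in the scene. Friction and masses are not known exactly. Their poses are not given: they have to be found in the camera images.
- wash_bottle_mid (a point): White wash bottle with a red cap and thin red spout, loose (about 0.3 kg), upright in the caddy. Round body 62 mm across, shoulder 142 mm above its underside; round neck cap 30 mm across between 141 and 158 mm above the underside (a good grip), on the same axis; spout up to 200 mm, reaching about 78 mm from the axis. Point: on the axis, 71 mm above the underside. z up; spout points to its -x.
- caps_cup_mid (a point): Small frosted square cup of caps, loose (about 40 g), upright in the caddy beside the bottle. 55 mm high; at the rim (top 15 mm) 53 mm along its x and 61 mm along its y, a little narrower below; filled, so grip it outside at the rim. Point: its centre, 27.5 mm above its underside. z up.
- union_mid (a point): The wanted part: straight stainless tube fitting, 97 mm long along its y axis, 18 mm wide, 20 mm high, loose (60 g), lying front to back in the narrow gap between bottle and cup, about 12 mm from each. Point: mid height, 10 mm above its underside, 7 mm from its middle towards -y (the thick nut end, where it balances); take it across x here, 18 mm wide. Its +y end is a thin stub 7 mm across.
- caddy: Low fixed aluminium parts caddy, 190 mm along x, 230 mm along y. Origin: centre of its underside; the floor is 5 mm above it. Rim 10 mm high at front and sides, rear wall (+x side) 28 mm high. In its rear half bottle and cup stand side by side (axes about 104 mm apart along its y, either way round) with the straight fitting lying in the narrow gap between them; a tee and an elbow fitting lie in its front half.
- side_mat: Fixed black rubber mat lying on the raised perforated metal plates in the middle of the bench: 120 mm along x, 190 mm along y, 3 mm thick. Origin: centre of its underside (20 mm above the bench). The side area for bottle and cup, side by side along its y.
- tray_floor (a point): Empty open white card tray, fixed, 115 mm along x, 130 mm along y, walls 3 mm thick and 48 mm high over its underside. Point: centre of its inner floor, 2.5 mm above its underside; z up.
- weld_supply: Tall red and black machine with a screen, fixed at the back right: keep the arm clear of it. 446 mm high, 560 mm along y; its front (screen and black side rails) stands up to 140 mm towards the robot (-x) from its origin, which is the centre of its underside. The caddy is just in front of it.
- tee: Stainless tee tube fitting, 36x57x18 mm, loose, in the front half of the caddy; a bystander to leave alone. Origin: its underside.
- elbow: Stainless elbow tube fitting, 36x36x18 mm, loose, in the front half of the caddy; a bystander to leave alone. Origin: its underside.
There are look-alikes about, which are no part of the job. What is shaped like the part that bears caps_cup_mid but pink is not meant. Leave any pink look-alike of the part that bears wash_bottle_mid alone.

How it is judged (in metres and radians):
On the way, in this order (a step that is already met when the one before it is completed fails the run):
1. bottle and cup both stand upright on the side mat, let go, with the straight fitting still where it was (x of wash_bottle_mid in the frame of side_mat between -0.06 and 0.06 m and y of wash_bottle_mid in the frame of side_mat between -0.095 and 0.095 m and height (world z) of wash_bottle_mid between 0.0889 and 0.1019 m and angle between each of wash_bottle_mid, caps_cup_mid's own z axis and vertical below 0.1 rad and contact force between each of wash_bottle, caps_cup and the fingers below 0.1 N and x of caps_cup_mid in the frame of side_mat between -0.06 and 0.06 m and y of caps_cup_mid in the frame of side_mat between -0.095 and 0.095 m and height (world z) of caps_cup_mid between 0.0454 and 0.0584 m and distance of union_mid from where it was at the start of the episode below 0.012 m), for 0.2 s.
2. the straight fitting lies flat in the card tray, let go, with bottle and cup still on the mat (x of union_mid in the frame of tray_floor between -0.05 and 0.05 m and y of union_mid in the frame of tray_floor between -0.06 and 0.06 m and z of union_mid in the frame of tray_floor between 0 and 0.018 m and angle between union_mid's own y axis and vertical between 1.42 and 1.72 rad and contact force between each of union, wash_bottle, caps_cup and the fingers below 0.1 N and x of wash_bottle_mid in the frame of side_mat between -0.06 and 0.06 m and y of wash_bottle_mid in the frame of side_mat between -0.095 and 0.095 m and height (world z) of wash_bottle_mid between 0.0889 and 0.1019 m and angle between each of wash_bottle_mid, caps_cup_mid's own z axis and vertical below 0.1 rad and x of caps_cup_mid in the frame of side_mat between -0.06 and 0.06 m and y of caps_cup_mid in the frame of side_mat between -0.095 and 0.095 m and height (world z) of caps_cup_mid between 0.0454 and 0.0584 m), for 0.2 s.
At the end, for the whole second after the job is handed in: bottle and cup stand upright (within 0.1 rad) within 15 mm of where each stood at the start; the straight fitting lies flat on the tray floor inside its walls; tee and elbow are within 15 mm of their starts; all is at rest (distance of each of wash_bottle_mid, caps_cup_mid, tee, elbow from where it was at the start of the episode below 0.015 m and angle between each of wash_bottle_mid, caps_cup_mid's own z axis and vertical below 0.1 rad and x of union_mid in the frame of tray_floor between -0.05 and 0.05 m and y of union_mid in the frame of tray_floor between -0.06 and 0.06 m and z of union_mid in the frame of tray_floor between 0 and 0.018 m and angle between union_mid's own y axis and vertical between 1.42 and 1.72 rad and linear speed of each of wash_bottle, caps_cup, union below 0.02 m/s and angular speed of each of wash_bottle, caps_cup, union below 0.2 rad/s); the robot touches nothing.
It fails at once if the wash bottle is tipped by more than 0.5 rad (angle between wash_bottle_mid's own z axis and vertical above 0.5 rad).
It fails at once if the cup of caps is tipped by more than 0.5 rad (angle between caps_cup_mid's own z axis and vertical above 0.5 rad).
It fails at once if the tee is shifted by more than 15 mm (distance of tee from where it was at the start of the episode above 0.015 m).
It fails at once if the elbow is shifted by more than 15 mm (distance of elbow from where it was at the start of the episode above 0.015 m).
It also fails if it takes over 128 s, if anything falls off the work surface, if the arm or the gripper's body presses on something with over 40 N, if the wrist force passes 120 N, or if a joint passes its speed limit or range.

## Working session

There is one attempt and no reset: what is moved stays moved. The work goes in short steps, Python scripts to look and compute and a shell command to move; the robot and the scene stay as the last step left them, time stands still between calls to the robot, and variables do not carry over. Pictures are saved under pics/ and viewed, at most 14 in all, crops included, and the job is handed in when it is done.

```bash
mkdir -p pics; cat > h.py <<'E'
import numpy as np, cv2
from scipy.spatial.transform import Rotation as R
from workcell import status, optics, ctrl
def cam(name):
    o=status.get_obs(); d=optics.get_image(name)
    K=np.array([[d['fx'],0,d['cx']],[0,d['fy'],d['cy']],[0,0,1.]])
    if 'hand_eye' in d:
        T=np.eye(4);T[:3,:3]=R.from_rotvec(o['orientation']).as_matrix();T[:3,3]=o['ee_pos']
        C=T@np.array(d['hand_eye'])
    else:
        Rm=R.from_rotvec(np.ravel(d['rvec'])).as_matrix();C=np.eye(4);C[:3,:3]=Rm.T;C[:3,3]=-Rm.T@np.ravel(d['tvec'])
    return d['frame'],K,C
def ray(K,C,u,v):
    r=C[:3,:3]@np.linalg.inv(K)@[u,v,1.]; return C[:3,3],r
def onz(K,C,u,v,z):
    p,r=ray(K,C,u,v); return (p+r*(z-p[2])/r[2]).round(1)
def pix(K,C,P):
    q=C[:3,:3].T@(np.array(P,float)-C[:3,3]); q=K@q; return (q[:2]/q[2]).round(1)
def save(n,f,s=1): cv2.imwrite('pics/'+n,cv2.resize(f,None,fx=s,fy=s,interpolation=cv2.INTER_CUBIC)[:,:,::-1])
def load(n):
    d=np.load(n+'.npz'); return d['f'],d['K'],d['C']
E
python3 - <<'E'
from h import *
for n in('scene','top'):
    f,K,C=cam(n); np.savez(n,f=f,K=K,C=C); save(n+'.png',f,1.5); print(n,C.round(2).tolist(),K[0,0])
o=status.get_obs();print(o['ee_pos'],o['orientation'],o['t'],o['width'],R.from_rotvec(o['orientation']).as_matrix().round(3),ctrl.tcp_to_tips)
E
```

```text
scene [[0.49, -0.64, 0.59, -309.2], [-0.87, -0.37, 0.33, -508.12], [0.01, -0.67, -0.74, 1105.86], [0.0, 0.0, 0.0, 1.0]] 461.3885075644603
top [[0.03, -0.99, 0.12, 311.77], [-1.0, -0.03, 0.0, -58.63], [0.0, -0.12, -0.99, 1356.69], [0.0, 0.0, 0.0, 1.0]] 428.2410445511274
[ 244.27437846 -574.77421724  240.97374025] [-3.07707187e+00 -6.26670594e-01  4.22777856e-04] 0.1 87.90349693754771 [[ 0.92   0.391 -0.001]
 [ 0.391 -0.92   0.001]
 [ 0.    -0.001 -1.   ]] 19.0
```

View pics/scene.png

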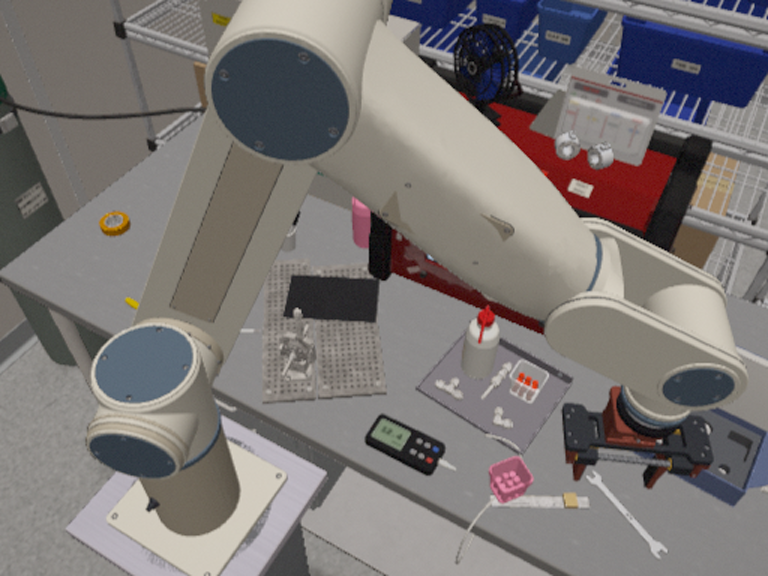

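View pics/top.png

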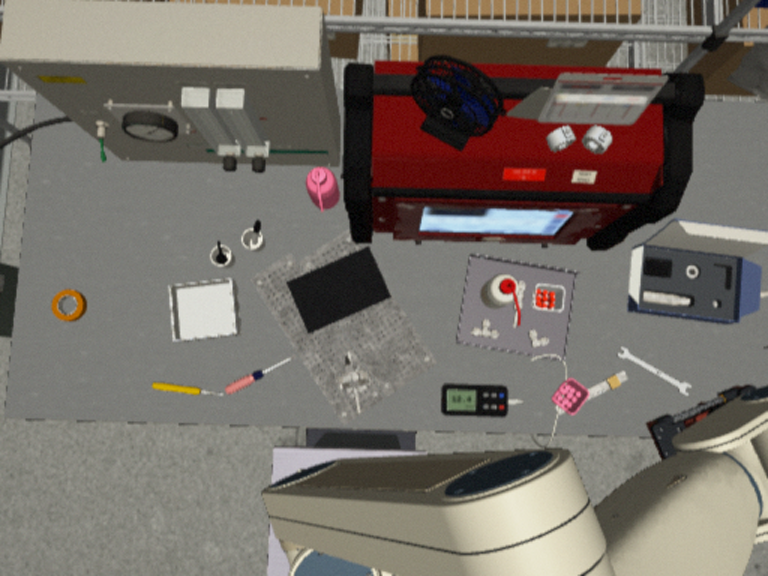

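The top view (1.5x) shows these candidates:
- **Bottles:** the white bottle with red cap at (505,288) is the one I want. The pink one at (321,187) is a look-alike.
- **Cups:** the frosted cup at (547,297) in the caddy is the one I want. The pink one at (570,396) is a look-alike.
- **Fittings:** the straight union lies between bottle and cup, around (525,305). The tee is at (485,330) and the elbow at (540,338).
- **Places:** the white tray is at (205,310) and the black mat at (338,290).

Next is one close crop to check these choices.

```bash
python3 - <<'E'
from h import *
f,K,C=load('top'); a=cv2.resize(f[160:250,295:395],None,fx=4,fy=4,interpolation=cv2.INTER_CUBIC)
g,K2,C2=load('scene'); b=cv2.resize(g[195:305,270:390],None,fx=3.27,fy=3.27,interpolation=cv2.INTER_CUBIC)
b=b[:360,:]; save('crop.png',np.hstack([a,b]))
print(b.shape)
hsv=cv2.cvtColor(f,cv2.COLOR_RGB2HSV)
# tray & mat
m=((hsv[...,2]<45)).astype(np.uint8)*255; m[:, :170]=0; m[:,270:]=0; m[:155]=0; m[230:]=0
c=max(cv2.findContours(m,0,1)[0],key=cv2.contourArea); r=cv2.minAreaRect(c); print('mat',r)
print([onz(K,C,*p,23).tolist() for p in cv2.boxPoints(r)],onz(K,C,*r[0],23))
m=((hsv[...,2]>190)&(hsv[...,1]<40)).astype(np.uint8)*255; m[:, :100]=0; m[:,170:]=0; m[:180]=0; m[235:]=0
c=max(cv2.findContours(m,0,1)[0],key=cv2.contourArea); r=cv2.minAreaRect(c); print('tray',r)
print([onz(K,C,*p,3).tolist() for p in cv2.boxPoints(r)],[onz(K,C,*p,48).tolist() for p in cv2.boxPoints(r)])
# caddy corners approx
for p in [(469,256),(577,270),(565,357),(457,343)]: print('caddy',onz(K,C,p[0]/1.5,p[1]/1.5,10))
E
```

```text
(360, 392, 3)
mat ((225.2371063232422, 192.7834930419922), (36.34939193725586, 59.49928665161133), 66.03751373291016)
[[488.4, 146.6, 23.0], [570.4, -21.7, 23.0], [465.9, -71.3, 23.0], [385.4, 95.8, 23.0]] [477.1  37.6  23. ]
tray ((137.0286865234375, 205.8155975341797), (36.576438903808594, 37.02911376953125), 84.80557250976562)
[[481.1, 384.3, 3.0], [495.2, 267.6, 3.0], [379.5, 250.4, 3.0], [365.7, 366.0, 3.0]] [[475.4, 369.6, 48.0], [489.1, 256.7, 48.0], [377.2, 240.2, 48.0], [363.9, 351.9, 48.0]]
caddy [ 557.7 -237.7   10. ]
caddy [ 534.1 -467.3   10. ]
caddy [ 349.6 -440.5   10. ]
caddy [ 372.4 -214.7   10. ]
```

View pics/crop.png

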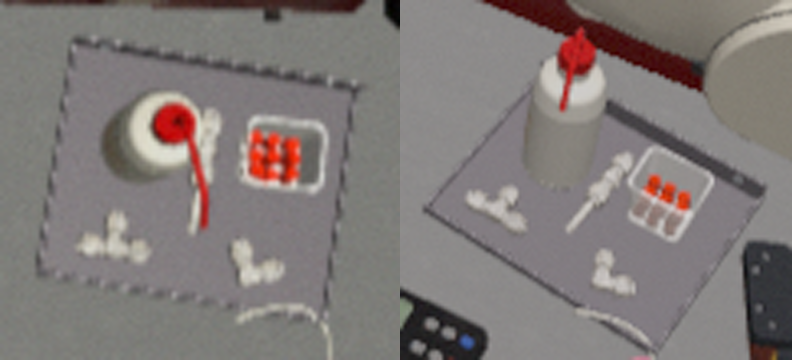

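The crop confirms the choice. The white bottle with a red spout is on the left, the frosted cup with orange caps on the right, and the straight fitting between them with its nut end to the rear. The tee and elbow are in front. I'll get a closer look from the wrist camera.

```bash
cat >> h.py <<'E'
def go(x,y,z,yawdeg):
    o=status.get_obs(); M=R.from_rotvec(o['orientation'])
    s=np.deg2rad(yawdeg); T=R.from_matrix(np.array([[np.cos(s),np.sin(s),0],[np.sin(s),-np.cos(s),0],[0,0,-1]]))
    d=M.inv().apply(np.array([x,y,z])-o['ee_pos']); print('shift',d.round(1),'turn',(M.inv()*T).as_rotvec().round(3),'q6',o['qpos'][5].round(2))
E
python3 - <<'E'
from h import *
f,K,C=load('top')
for n,p in dict(railL=(362,243),railR=(605,247),front=(480,238)).items(): print(n,[onz(K,C,p[0]/1.5,p[1]/1.5,z).tolist() for z in(0,100,250)])
print('cap',onz(K,C,295+175/4,160+123/4,160),'cup',onz(K,C,295+285/4,160+153/4,60),'union',onz(K,C,295+203/4,160+165/4,20))
f,K,C=cam('wrist'); print(np.array(optics.get_image('wrist')['hand_eye']).round(2).tolist(),K.tolist())
go(400,-330,420,-7)
E
```

```text
railL [[581.3, -8.9, -0.0], [561.5, -12.6, 100.0], [531.7, -18.1, 250.0]]
railR [[587.5, -531.0, 0.0], [567.2, -496.2, 100.0], [536.7, -444.0, 250.0]]
front [[599.5, -262.3, 0.0], [578.3, -247.3, 100.0], [546.5, -224.7, 250.0]]
cap [ 475. -292.  160.] cup [ 467.9 -395.4   60. ] union [ 461.4 -341.4   20. ]
[[0.0, -0.95, -0.3, 85.0], [1.0, 0.0, -0.0, 0.03], [0.0, -0.3, 0.95, -142.5], [0.0, 0.0, 0.0, 1.0]] [[320.8776869579951, 0.0, 251.03296418908886], [0.0, 320.8776869579951, 194.88951468816813], [0.0, 0.0, 1.0]]
shift [ 239.  -164.7 -178.7] turn [-0.001  0.     0.524] q6 -0.02
```

```bash
python3 -m inch '[[[0,0,-60,0,0,0,100],[0,0,-120,0,0,0,100],[25,-15,-160,0,0,0,100],[60,-40,-160,0,0,0,100],[95,-65,-160,0,0,0,100],[130,-90,-160,0,0,0,100],[165,-115,-160,0,0,0,100],[200,-140,-160,0,0,0,100],[225,-165,-160,0,0,0,100],[230,-168,-160,0,0,0,100],[230,-168,-160,0,0,0,100],[230,-168,-160,0,0,0,100]]]'
python3 - <<'E'
from h import *
go(385,-330,400,173)
E
```

```text
t: 1.4
ee_pos: [390.2, -331.4, 401.6]
orientation: [3.078, 0.626, -0.0]
ft_force: [0.1, 0.0, 0.0]
width: 87.8
grasp_force: 0.0
shift [-4.2 -3.3  1.6] turn [-0.000e+00  1.000e-03 -2.618e+00] q6 0.44
```

```bash
python3 -m inch '[[[-4,-3,1,0,0,-0.15,100],[-4,-3,1,0,0,-0.3,100],[-4,-3,1,0,0,-0.45,100],[-4,-3,1,0,0,-0.6,100],[-4,-3,1,0,0,-0.75,100],[-4,-3,1,0,0,-0.9,100],[-4,-3,1,0,0,-1.05,100],[-4,-3,1,0,0,-1.2,100],[-4,-3,1,0,0,-1.35,100],[-4,-3,1,0,0,-1.5,100],[-4,-3,1,0,0,-1.65,100],[-4,-3,1,0,0,-1.8,100],[-4,-3,1,0,0,-1.95,100],[-4,-3,1,0,0,-2.1,100],[-4,-3,1,0,0,-2.25,100],[-4,-3,1,0,0,-2.4,100],[-4,-3,1,0,0,-2.5,100],[-4,-3,1,0,0,-2.618,100],[-4,-3,1,0,0,-2.618,100],[-4,-3,1,0,0,-2.618,100]]]'
python3 - <<'E'
from h import *
f,K,C=cam('wrist'); np.savez('w1',f=f,K=K,C=C); save('w1.png',f,1.5); print(status.get_obs()['qpos'].round(2))
E
```

```text
t: 3.4
ee_pos: [385.1, -330.4, 400.5]
orientation: [-0.198, -3.135, -0.0]
ft_force: [-0.3, -0.3, -0.1]
width: 87.6
grasp_force: 0.0
[-0.73  0.09  1.7  -0.    1.35 -2.18]
```

View pics/w1.png

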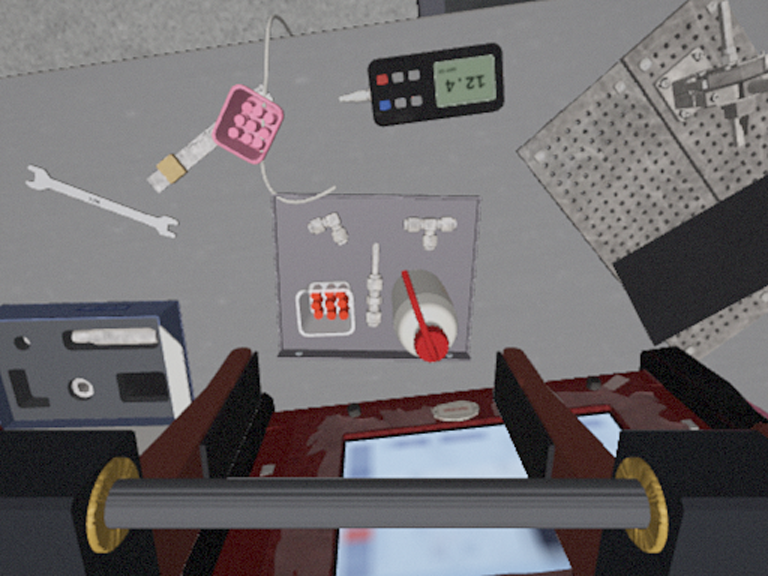

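The wrist view (1.5x) shows the bottle cap at (432,345), the cup rim at x 298–354 and y 284–335, and the union from (374,325) at the nut end to (376,245) at the stub. The tee is at (430,228) and the elbow at (330,228).

```bash
cat >> h.py <<'E'
def redblob(f,box,k=7):
    x0,x1,y0,y1=box; h=cv2.cvtColor(f[y0:y1,x0:x1],cv2.COLOR_RGB2HSV)
    m=((((h[...,0]<8)|(h[...,0]>172))&(h[...,1]>130)&(h[...,2]>80))*255).astype(np.uint8)
    m=cv2.morphologyEx(m,cv2.MORPH_OPEN,cv2.getStructuringElement(cv2.MORPH_ELLIPSE,(k,k)))
    c=max(cv2.findContours(m,0,1)[0],key=cv2.contourArea); (u,v),r=cv2.minEnclosingCircle(c); return u+x0,v+y0,r
def tri(a,b):
    A=[];B=[]
    for p,r in(a,b):
        r=r/np.linalg.norm(r);P=np.eye(3)-np.outer(r,r);A.append(P);B.append(P@p)
    return np.linalg.lstsq(np.vstack(A),np.hstack(B),rcond=None)[0].round(1)
E
python3 - <<'E'
from h import *
w,K,C=load('w1');f,K2,C2=load('top')
b=redblob(w,(265,320,170,250),11);a=redblob(f,(325,350,180,205),5);print(b,a)
print('cap tri',tri(ray(K,C,*b[:2]),ray(K2,C2,*a[:2])),'z163',onz(K,C,*b[:2],163),onz(K2,C2,*a[:2],163),'z158',onz(K,C,*b[:2],155))
# cup rim corners, wrist, z=60
cs=[(297,291),(352,283),(355,333),(301,336)]
P=np.array([onz(K,C,u/1.5,v/1.5,60) for u,v in cs]);print(P,P.mean(0))
g,K3,C3=load('top')
P=np.array([onz(K3,C3,295+u/4,160+v/4,60) for u,v in [(251,116),(327,124),(320,193),(243,186)]]);print(P,P.mean(0))
for n,p in dict(nut=(374,325),stub=(376,245),mid=(374,300)).items(): print(n,onz(K,C,p[0]/1.5,p[1]/1.5,15))
for p in [(275,195),(479,197),(470,355),(279,353)]: print('caddy',onz(K,C,p[0]/1.5,p[1]/1.5,15))
E
```

```text
(287.0, 228.5, 12.093486785888672) (338.0, 190.5, 5.2202534675598145)
cap tri [ 477.6 -292.5  151.9] z163 [ 473.6 -294.2  163. ] [ 475.2 -289.3  163. ] z158 [ 477.2 -293.7  155. ]
[[ 443.5 -421.4   60. ]
 [ 442.1 -362.7   60. ]
 [ 498.4 -367.4   60. ]
 [ 494.6 -426.1   60. ]] [ 469.65 -394.4    60.  ]
[[ 495.7 -369.5   60. ]
 [ 491.2 -427.6   60. ]
 [ 438.1 -421.9   60. ]
 [ 441.8 -363.4   60. ]] [ 466.7 -395.6   60. ]
nut [ 509.4 -348.3   15. ]
stub [ 414.6 -334.    15. ]
mid [ 478.6 -344.4   15. ]
caddy [ 346.3 -435.5   15. ]
caddy [ 376.  -216.6   15. ]
caddy [ 562.3 -238.7   15. ]
caddy [ 530.9 -466.    15. ]
```

```bash
python3 - <<'E'
from h import *
go(477,-292,250,173)
E
```

```text
shift [-86.3  49.4 150.5] turn [ 0.    -0.    -0.004] q6 -2.18
```

```bash
python3 -m inch '[[[-22,12,38,0,0,0,100],[-44,25,75,0,0,0,100],[-65,37,113,0,0,0,100],[-86,49,150,0,0,0,100],[-86,49,150,0,0,0,100],[-86,49,150,0,0,0,100]]]'
python3 - <<'E'
from h import *
f,K,C=cam('wrist'); np.savez('w2',f=f,K=K,C=C); save('w2.png',f)
b=redblob(f,(150,350,100,384),21);print(b,onz(K,C,*b[:2],155))
print(pix(K,C,[477,-292,163]))
E
```

```text
t: 4.05
ee_pos: [476.6, -291.3, 250.4]
orientation: [-0.192, -3.134, -0.001]
ft_force: [-0.0, -0.1, 0.7]
width: 87.6
grasp_force: 0.0
(247.06676483154297, 206.60089111328125, 19.70965003967285) [ 478.3 -294.   155. ]
[249.4 208.3]
```

View pics/w2.png

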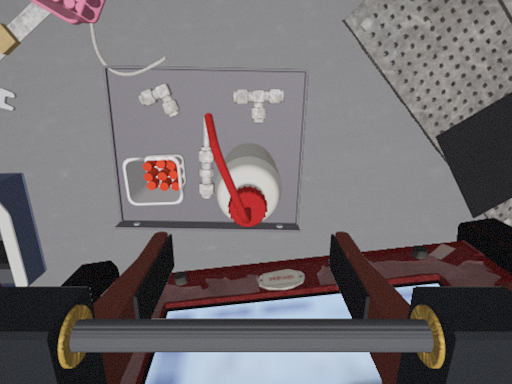

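The cap is at pixel (247,206), centred between the fingers, and the red spout runs up-left to (209,117). I'll descend and grip the neck.

```bash
python3 -m inch '[[[-1,-2,20,0,0,0,100],[-1,-2,40,0,0,0,100],[-1,-2,55,0,0,0,100],[-1,-2,68,0,0,0,100],[-1,-2,76,0,0,0,100],[-1,-2,82,0,0,0,100],[-1,-2,82,0,0,0,100],[-1,-2,82,0,0,0,60],[-1,-2,82,0,0,0,40],[-1,-2,82,0,0,0,20],[-1,-2,82,0,0,0,0],[-1,-2,82,0,0,0,0],[-1,-2,82,0,0,0,0],[-1,-2,82,0,0,0,0],[-1,-2,82,0,0,0,0]]]'
```

```text
t: 5.6
ee_pos: [477.6, -293.4, 168.7]
orientation: [-0.191, -3.136, 0.0]
ft_force: [0.2, -0.2, 0.2]
width: 30.2
grasp_force: 30.0
```

```bash
python3 - <<'E'
from h import *
go(486.5,-4.6,187.2,173)
E
python3 -m inch '[[[0,0,-10,0,0,0,0],[0,0,-25,0,0,0,0],[0,0,-40,0,0,0,0],[0,0,-55,0,0,0,0],[0,0,-65,0,0,0,0],[0,0,-70,0,0,0,0],[0,0,-70,0,0,0,0]]]'
```

```text
shift [ 26.3 287.7 -18.5] turn [-0. -0.  0.] q6 -2.02
t: 6.3
ee_pos: [477.8, -293.5, 239.3]
orientation: [0.191, 3.135, -0.001]
ft_force: [-0.2, -0.6, -3.2]
width: 30.1
grasp_force: 30.0
```

```bash
python3 -m inch '[[[0,6,0,0,0,0,0],[2,20,0,0,0,0,0],[4,40,0,0,0,0,0],[6,64,0,0,0,0,0],[8,90,0,0,0,0,0],[11,118,0,0,0,0,0],[13,146,0,0,0,0,0],[16,174,0,0,0,0,0],[18,202,0,0,0,0,0],[21,228,0,0,0,0,0],[23,250,0,0,0,0,0],[25,268,0,0,0,0,0],[26,280,0,0,0,0,0],[26,287,0,0,0,0,0],[26,288,0,0,0,0,0],[26,288,0,0,0,0,0],[26,288,0,0,0,0,0],[26,288,0,0,0,0,0]]]'
python3 - <<'E'
from h import *
go(486.5,-4.6,187.2,173)
f,K,C=cam('wrist'); np.savez('w3',f=f,K=K,C=C); save('w3.png',f)
hsv=cv2.cvtColor(f,cv2.COLOR_RGB2HSV);print([pix(K,C,[477.1+.899*a-.438*b,37.6+.438*a+.899*b,23]).tolist() for a,b in[(-60,-95),(60,-95),(60,95),(-60,95)]])
E
```

```text
t: 8.1
ee_pos: [486.8, -4.9, 238.7]
orientation: [-0.193, -3.136, 0.0]
ft_force: [-0.2, -0.3, -2.6]
width: 30.1
grasp_force: 30.0
shift [ 0.3  0.3 51.5] turn [-0. -0. -0.] q6 -1.48
[[187.3, 157.4], [245.5, 238.6], [386.5, 155.1], [335.8, 58.5]]
```

View pics/w3.png

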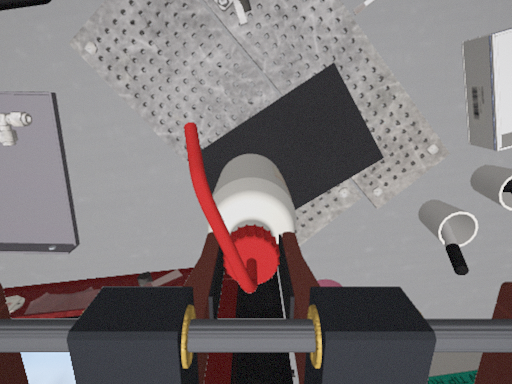

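The mat corners at (337,65) and (383,155) agree with my estimate to within a few mm. The bottle hangs upright over the near half of the mat and its spout points away from the cup's spot.

```bash
python3 -m inch '[[[0,0,12,0,0,0,0],[0,0,26,0,0,0,0],[0,0,38,0,0,0,0],[0,0,45,0,0,0,0],[0,0,49,0,0,0,0],[0,0,51,0,0,0,0],[0,0,51,0,0,0,0],[0,0,51,0,0,0,0],[0,0,51,0,0,0,15],[0,0,51,0,0,0,45],[0,0,51,0,0,0,70],[0,0,51,0,0,0,100],[0,0,51,0,0,0,100],[0,0,51,0,0,0,100],[0,0,35,0,0,0,100],[0,0,10,0,0,0,100],[0,0,-20,0,0,0,100],[0,0,-50,0,0,0,100],[0,0,-80,0,0,0,100],[0,0,-80,0,0,0,100]]]'
python3 - <<'E'
from h import *
f,K,C=cam('wrist'); b=redblob(f,(150,350,100,384),21);print(b,onz(K,C,*b[:2],173)); save('w4.png',f)
go(468.5,-395,325,173)
E
```

```text
t: 10.15
ee_pos: [489.0, -4.4, 322.7]
orientation: [0.191, 3.128, 0.0]
ft_force: [0.7, -1.0, 0.2]
width: 87.7
grasp_force: 0.0
(249.56655883789062, 182.2402572631836, 15.77001953125) [487.3  -4.9 173. ]
shift [ -28.3 -390.1   -4.6] turn [0.    0.004 0.   ] q6 -1.48
```

View pics/w4.png

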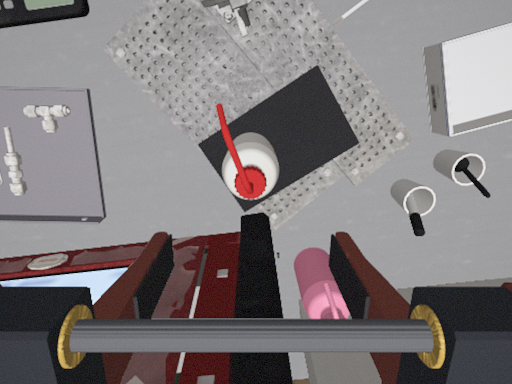

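The bottle stands upright on the mat, cap at (250,182). Next is the cup.

```bash
python3 -m inch '[[[-1,-15,0,0,0,0,100],[-3,-45,0,0,0,0,100],[-6,-85,0,0,0,0,100],[-9,-125,0,0,0,0,100],[-12,-165,0,0,0,0,100],[-15,-205,20,0,0,0,100],[-18,-245,50,0,0,0,100],[-21,-285,80,0,0,0,100],[-24,-325,110,0,0,0,100],[-26,-355,130,0,0,0,100],[-28,-380,143,0,0,0,100],[-28,-390,145,0,0,0,100],[-28,-390,145,0,0,0,100],[-28,-390,145,0,0,0,100]]]'
python3 - <<'E'
from h import *
f,K,C=cam('wrist'); np.savez('w5',f=f,K=K,C=C); save('w5.png',f,1.5);print(pix(K,C,[468.5,-395,60]))
E
```

```text
t: 11.6
ee_pos: [467.2, -394.0, 173.8]
orientation: [-0.191, -3.136, -0.001]
ft_force: [-0.5, -0.7, -0.8]
width: 87.6
grasp_force: 0.0
[249.3 198.4]
```

View pics/w5.png

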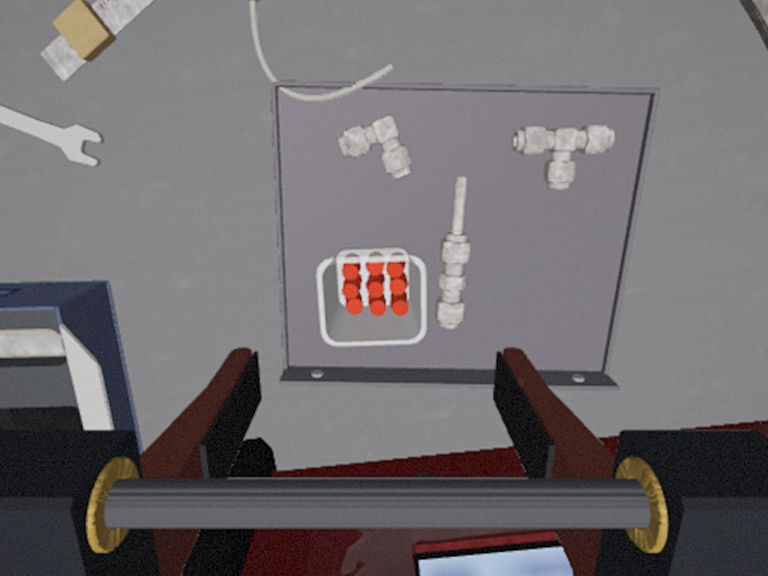

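The cup rim spans x 317–427 and y 257–345, centred between the fingers. The union runs from (450,328) to (461,178), lying free.

```bash
python3 - <<'E'
from h import *
f,K,C=load('w5')
P=np.array([onz(K,C,u/1.5,v/1.5,60) for u,v in[(317,259),(427,257),(427,343),(320,345)]]);print(P.tolist(),P.mean(0))
c=onz(K,C,248,200.7,60);print(c)
a=onz(K,C,450/1.5,328/1.5,15);b=onz(K,C,461/1.5,178/1.5,12);print(a,b,np.linalg.norm(a-b),np.degrees(np.arctan2(*(b-a)[1::-1])), 'grip',a+(b-a)/np.linalg.norm(b-a)*41.5)
go(c[0],c[1],52,173)
E
```

```text
[[442.7, -423.2, 60.0], [448.8, -363.4, 60.0], [499.7, -367.9, 60.0], [493.4, -429.5, 60.0]] [ 471.15 -396.     60.  ]
[ 470.4 -396.3   60. ]
[ 510.9 -348.8   15. ] [ 413.6 -334.3   12. ] 98.42022149944589 171.52395263482643 grip [ 469.87235407 -342.68591094   13.73501606]
shift [ -3.2  -2.1 122.2] turn [0.    0.    0.001] q6 -2.17
```

```bash
python3 -m inch '[[[-3,-2,25,0,0,0,100],[-3,-2,55,0,0,0,100],[-3,-2,80,0,0,0,100],[-3,-2,100,0,0,0,100],[-3,-2,113,0,0,0,100],[-3,-2,120,0,0,0,100],[-3,-2,121,0,0,0,100],[-3,-2,121,0,0,0,85],[-3,-2,121,0,0,0,75],[-3,-2,121,0,0,0,65],[-3,-2,121,0,0,0,55],[-3,-2,121,0,0,0,50],[-3,-2,121,0,0,0,50],[-3,-2,121,0,0,0,50]]]'
```

```text
t: 13.05
ee_pos: [470.3, -397.5, 53.3]
orientation: [0.191, 3.135, -0.001]
ft_force: [-0.5, 0.6, 5.9]
width: 60.5
grasp_force: 29.9
```

```bash
python3 -m inch '[[[0,0,-8,0,0,0,50],[0,0,-25,0,0,0,50],[0,0,-50,0,0,0,50],[0,0,-80,0,0,0,50],[0,0,-115,0,0,0,50],[0,0,-150,0,0,0,50],[0,0,-180,0,0,0,50],[0,0,-210,0,0,0,50],[0,0,-230,0,0,0,50],[0,0,-242,0,0,0,50],[0,0,-247,0,0,0,50],[0,0,-247,0,0,0,50],[0,0,-247,0,0,0,50]]]'
python3 - <<'E'
from h import *
go(451.6,78.6,300,116)
E
```

```text
t: 14.35
ee_pos: [469.5, -396.8, 298.6]
orientation: [-0.191, -3.134, -0.002]
ft_force: [0.3, -0.9, -0.6]
width: 60.2
grasp_force: 29.9
shift [ 75.5 469.7  -0.8] turn [ 0.    -0.002  0.995] q6 -2.17
```

```bash
python3 -m inch '[[[2,10,0,0,0,0,50],[5,30,0,0,0,0.05,50],[10,60,0,0,0,0.1,50],[15,92,0,0,0,0.17,50],[20,125,0,0,0,0.25,50],[25,158,0,0,0,0.33,50],[30,191,0,0,0,0.41,50],[36,224,0,0,0,0.49,50],[41,257,0,0,0,0.57,50],[46,290,0,0,0,0.65,50],[52,323,0,0,0,0.73,50],[57,356,0,0,0,0.81,50],[62,388,0,0,0,0.88,50],[67,417,0,0,0,0.94,50],[71,442,0,0,0,0.97,50],[74,460,0,0,0,0.99,50],[75,468,0,0,0,0.995,50],[75,470,0,0,0,0.995,50],[75,470,0,0,0,0.995,50],[75,470,0,0,0,0.995,50]]]'
python3 - <<'E'
from h import *
f,K,C=cam('wrist'); save('w6.png',f)
go(451.6,78.6,71.8,116)
E
```

```text
t: 16.35
ee_pos: [452.5, 77.8, 299.5]
orientation: [-1.665, -2.664, 0.001]
ft_force: [-0.3, 0.7, -0.5]
width: 60.3
grasp_force: 29.9
shift [  1.2  -0.5 227.8] turn [-0.     0.    -0.001] q6 -0.31
```

View pics/w6.png

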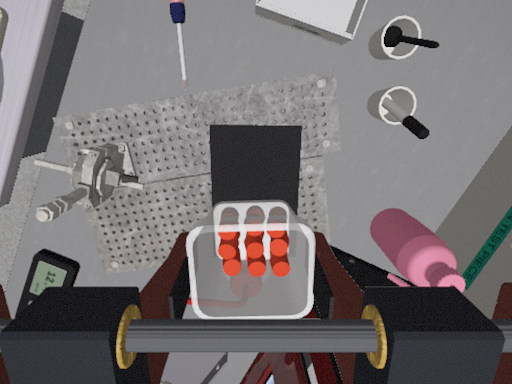

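The cup is held square, and the mat is at x 211–301 with its centre line on the gripper's. I'll lower it.

```bash
python3 -m inch '[[[1,0,15,0,0,0,50],[1,0,45,0,0,0,50],[1,0,80,0,0,0,50],[1,0,115,0,0,0,50],[1,0,150,0,0,0,50],[1,0,180,0,0,0,50],[1,0,202,0,0,0,50],[1,0,216,0,0,0,50],[1,0,223,0,0,0,50],[1,0,226,0,0,0,50],[1,0,228,0,0,0,50],[1,0,228,0,0,0,50],[1,0,228,0,0,0,50],[1,0,228,0,0,0,75],[1,0,228,0,0,0,90],[1,0,228,0,0,0,100],[1,0,228,0,0,0,100],[1,0,228,0,0,0,100],[1,0,210,0,0,0,100],[1,0,180,0,0,0,100]]]'
python3 -m inch '[[[0,0,-40,0,0,0,100],[0,0,-85,0,0,0,100],[0,0,-130,0,0,0,100],[0,0,-160,0,0,0,100],[0,0,-180,0,0,0,100],[0,0,-180,0,0,0,100],[0,0,-180,0,0,0,100]]]'
python3 - <<'E'
from h import *
f,K,C=cam('wrist'); np.savez('w7',f=f,K=K,C=C); save('w7.png',f)
go(470,-342.7,300,171.5)
E
```

```text
t: 18.4
ee_pos: [450.8, 79.1, 118.8]
orientation: [-1.663, -2.662, 0.004]
ft_force: [0.7, -0.2, -0.2]
width: 87.9
grasp_force: 0.0
t: 19.1
ee_pos: [451.9, 79.3, 299.3]
orientation: [1.665, 2.664, 0.0]
ft_force: [-1.0, -0.1, 0.4]
width: 87.8
grasp_force: 0.0
shift [-387.3 -168.4   -1.4] turn [-0.001 -0.001 -0.968] q6 -0.31
```

View pics/w7.png

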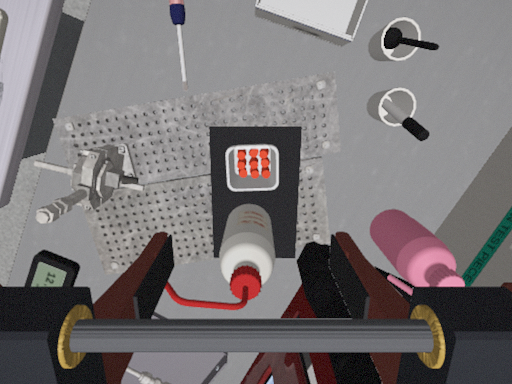

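Both stand upright on the mat: the cup rim is at (252,167) and the bottle behind it at (247,265), well inside the mat's edges. Next I move to the fitting.

```bash
python3 -m inch '[[[-15,-7,0,0,0,-0.02,100],[-45,-20,0,0,0,-0.08,100],[-80,-35,0,0,0,-0.16,100],[-115,-50,0,0,0,-0.25,100],[-150,-65,0,0,0,-0.34,100],[-185,-80,0,0,0,-0.43,100],[-220,-96,0,0,0,-0.52,100],[-255,-111,0,0,0,-0.61,100],[-290,-126,0,0,0,-0.7,100],[-320,-139,0,0,0,-0.78,100],[-348,-151,0,0,0,-0.86,100],[-370,-161,0,0,0,-0.92,100],[-383,-167,0,0,0,-0.96,100],[-387,-168,0,0,0,-0.968,100],[-387,-168,0,0,0,-0.968,100],[-387,-168,0,0,0,-0.968,100]]]'
python3 -m inch '[[[0,0,20,0,0,0,100],[0,0,50,0,0,0,100],[0,0,85,0,0,0,100],[0,0,115,0,0,0,100],[0,0,140,0,0,0,100],[0,0,160,0,0,0,100],[0,0,170,0,0,0,60],[0,0,170,0,0,0,60],[0,0,170,0,0,0,60]]]'
python3 - <<'E'
from h import *
f,K,C=cam('wrist'); np.savez('w8',f=f,K=K,C=C); save('w8.png',f,1.5);print(pix(K,C,[470,-342.7,15])*1.5)
E
```

```text
t: 20.75
ee_pos: [470.7, -341.2, 298.7]
orientation: [-0.234, -3.131, -0.002]
ft_force: [-0.6, 0.5, -0.2]
width: 87.9
grasp_force: 0.0
t: 21.65
ee_pos: [471.4, -342.0, 130.4]
orientation: [0.233, 3.132, -0.001]
ft_force: [-0.3, 0.2, 0.3]
width: 67.5
grasp_force: 0.0
[374.1  292.05]
```

View pics/w8.png

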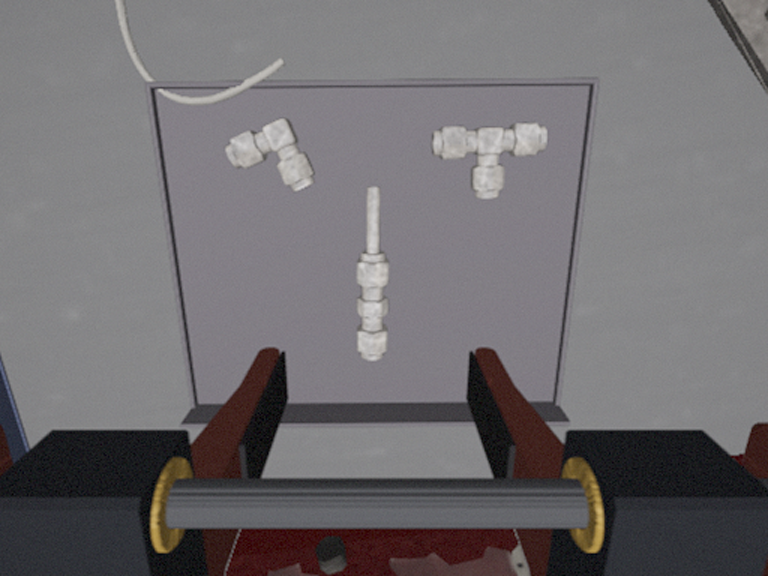

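The union is aligned with the tool, from (372,360) to (373,187), and nothing stands near the fingers.

```bash
python3 - <<'E'
from h import *
f,K,C=load('w8')
a=onz(K,C,372/1.5,360/1.5,15);b=onz(K,C,373/1.5,187/1.5,15)
g=a+(b-a)/np.linalg.norm(b-a)*41.5;print(a,b,g)
for v in (252,287,300,316): print(v,onz(K,C,248,v/1.5,15))
go(g[0],g[1],26.5,np.degrees(np.arctan2(*(b-a)[1::-1])))
E
```

```text
[ 511.4 -350.1   15. ] [ 412.6 -334.6   15. ] [ 470.40146423 -343.66804348   15.        ]
252 [ 447.1 -340.4   15. ]
287 [ 466.9 -343.4   15. ]
300 [ 474.5 -344.5   15. ]
316 [ 484.1 -346.    15. ]
shift [  1.1  -1.4 104.3] turn [-0.001  0.002  0.007] q6 -2.07
```

```bash
python3 -m inch '[[[1,-1,25,0,0,0,60],[1,-1,50,0,0,0,60],[1,-1,72,0,0,0,60],[1,-1,88,0,0,0,60],[1,-1,98,0,0,0,60],[1,-1,103,0,0,0,60],[1,-1,104,0,0,0,60],[1,-1,104,0,0,0,60],[1,-1,104,0,0,0,40],[1,-1,104,0,0,0,25],[1,-1,104,0,0,0,10],[1,-1,104,0,0,0,0],[1,-1,104,0,0,0,0],[1,-1,104,0,0,0,0]]]'
python3 -m inch '[[[0,0,-8,0,0,0,0],[0,0,-25,0,0,0,0],[0,0,-50,0,0,0,0],[0,0,-85,0,0,0,0],[0,0,-125,0,0,0,0],[0,0,-165,0,0,0,0],[0,0,-205,0,0,0,0],[0,0,-240,0,0,0,0],[0,0,-265,0,0,0,0],[0,0,-275,0,0,0,0],[0,0,-275,0,0,0,0],[0,0,-275,0,0,0,0]]]'
python3 - <<'E'
from h import *
f,K,C=load('top')
# tray inner floor corners (z 3) from top mask edges
f2,_,_=cam('wrist'); save('w9.png',f2)
go(428,312,300,95)
E
```

```text
t: 23.1
ee_pos: [469.9, -343.0, 25.9]
orientation: [0.234, 3.133, -0.0]
ft_force: [-0.1, 1.6, 2.3]
width: 17.7
grasp_force: 30.0
t: 24.3
ee_pos: [469.1, -342.5, 299.4]
orientation: [-0.233, -3.131, -0.002]
ft_force: [0.0, -0.2, -1.6]
width: 17.2
grasp_force: 30.0
shift [1.376e+02 6.411e+02 2.000e-01] turn [-1.000e-03 -3.000e-03  1.335e+00] q6 -2.07
```

View pics/w9.png

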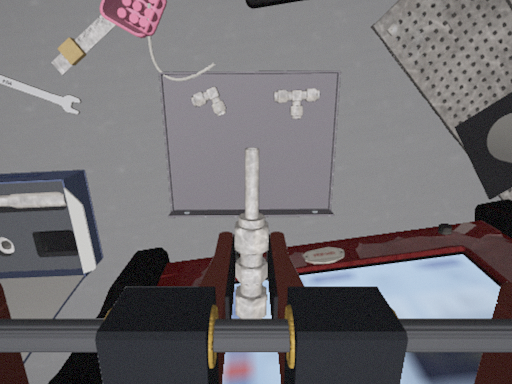

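The union is held level between the fingers, from (250,310) to (252,150). I'll carry it to the tray.

```bash
python3 -m inch '[[[2,8,0,0,0,0,0],[5,24,0,0,0,0.02,0],[11,50,0,0,0,0.06,0],[18,85,0,0,0,0.12,0],[26,122,0,0,0,0.2,0],[34,160,0,0,0,0.28,0],[42,198,0,0,0,0.36,0],[50,236,0,0,0,0.44,0],[58,274,0,0,0,0.52,0],[66,312,0,0,0,0.6,0],[74,350,0,0,0,0.68,0],[82,388,0,0,0,0.76,0],[90,426,0,0,0,0.84,0],[98,464,0,0,0,0.92,0],[106,502,0,0,0,1.0,0],[114,540,0,0,0,1.08,0],[122,576,0,0,0,1.15,0],[130,610,0,0,0,1.2,0],[136,640,0,0,0,1.24,0],[140,660,0,0,0,1.27,0]]]'
python3 - <<'E'
from h import *
go(428,370,300,97)
E
```

```text
t: 26.35
ee_pos: [427.9, 332.4, 299.4]
orientation: [-2.046, -2.383, 0.003]
ft_force: [0.8, -0.6, -1.3]
width: 17.6
grasp_force: 30.0
shift [37.2  5.8 -0.6] turn [-0.002  0.001  0.03 ] q6 0.49
```

```bash
python3 -m inch '[[[12,2,0,0,0,0.015,0],[26,4,0,0,0,0.03,0],[37,6,0,0,0,0.03,0],[37,6,0,0,0,0.03,0],[37,6,0,0,0,0.03,0]]]'
python3 - <<'E'
from h import *
f,K,C=cam('wrist'); np.savez('w10',f=f,K=K,C=C); save('w10.png',f,1.5)
E
```

```text
t: 26.85
ee_pos: [429.1, 367.7, 300.1]
orientation: [-2.081, -2.353, 0.002]
ft_force: [-0.8, -0.3, -0.7]
width: 17.6
grasp_force: 30.0
```

View pics/w10.png

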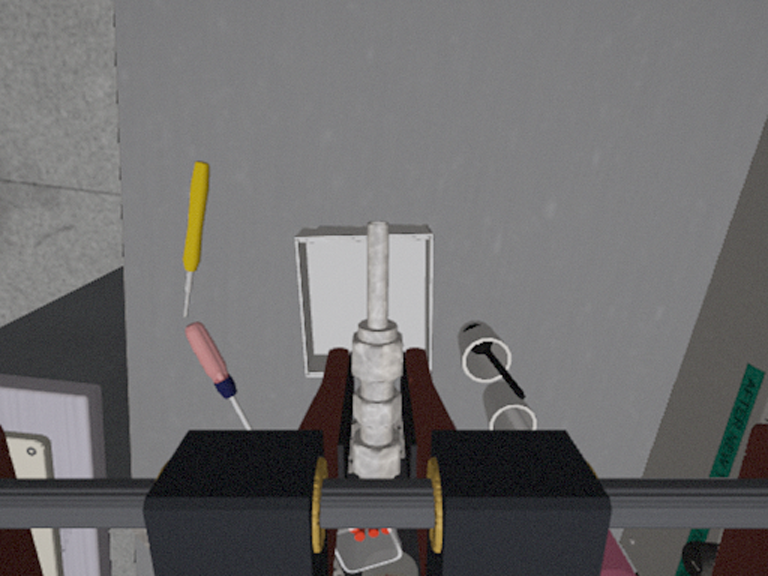

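The union is still level. The tray rim runs from (297,235) and (433,228) at the top to (308,376) at lower left, and I'll convert these to world coordinates at rim height.

```bash
python3 - <<'E'
from h import *
f,K,C=load('w10')
P=[onz(K,C,u/1.5,v/1.5,48) for u,v in[(296,236),(433,228),(307,377),(433,350)]]
print([p.tolist() for p in P],np.linalg.norm(P[0]-P[1]),np.linalg.norm(P[0]-P[2]))
f,K,C=load('top')
P=[onz(K,C,u/1.5,v/1.5,48) for u,v in[(170,285),(234,279),(239,337),(173,342)]]
print([p.tolist() for p in P],np.mean(P,axis=0),np.linalg.norm(P[0]-P[1]),np.linalg.norm(P[1]-P[2]))
E
```

```text
[[362.4, 366.7, 48.0], [474.2, 387.3, 48.0], [381.9, 237.9, 48.0], [491.6, 278.7, 48.0]] 113.68201264931935 130.2677627043621
[[472.9, 380.5, 48.0], [489.0, 250.0, 48.0], [370.4, 233.0, 48.0], [356.5, 366.4, 48.0]] [422.2   307.475  48.   ] 131.48939120704756 119.8121863584836
```

```bash
python3 - <<'E'
from h import *
go(427.5,304.5,24.2,98.5)
E
```

```text
shift [-62.1  -9.1 276.1] turn [-0.001  0.001 -0.026] q6 0.56
```

```bash
python3 -m inch '[[[-15,-2,0,0,0,-0.026,0],[-35,-5,10,0,0,-0.026,0],[-55,-8,35,0,0,-0.026,0],[-62,-9,70,0,0,-0.026,0],[-62,-9,105,0,0,-0.026,0],[-62,-9,140,0,0,-0.026,0],[-62,-9,175,0,0,-0.026,0],[-62,-9,205,0,0,-0.026,0],[-62,-9,230,0,0,-0.026,0],[-62,-9,250,0,0,-0.026,0],[-62,-9,264,0,0,-0.026,0],[-62,-9,272,0,0,-0.026,0],[-62,-9,276,0,0,-0.026,0],[-62,-9,276,0,0,-0.026,0],[-62,-9,276,0,0,-0.026,0]]]'
```

```text
t: 28.4
ee_pos: [428.6, 305.6, 25.4]
orientation: [2.051, 2.379, 0.002]
ft_force: [-0.4, -0.2, -0.7]
width: 17.3
grasp_force: 30.0
```

```bash
python3 -m inch '[[[0,0,0,0,0,0,25],[0,0,0,0,0,0,40],[0,0,0,0,0,0,45],[0,0,0,0,0,0,45],[0,0,-15,0,0,0,45],[0,0,-40,0,0,0,45],[0,0,-80,0,0,0,45],[0,0,-120,0,0,0,45],[0,0,-165,0,0,0,45],[0,0,-210,0,0,0,60],[0,0,-250,0,0,0,80],[0,0,-270,0,0,0,100],[0,0,-276,0,0,0,100],[0,0,-276,0,0,0,100],[0,0,-276,0,0,0,100]]]'
python3 - <<'E'
from h import *
f,K,C=cam('wrist'); np.savez('w11',f=f,K=K,C=C)
t,K2,C2=cam('top'); np.savez('t11',f=t,K=K2,C=C2)
a=cv2.resize(t[165:245,100:190],None,fx=4,fy=4); b=cv2.resize(f[60:384,80:440],None,fx=1,fy=1)[:320]
save('w11.png',np.hstack([a[:320],b]))
go(451.3,79,300,116)
E
```

```text
t: 29.9
ee_pos: [427.4, 304.8, 299.5]
orientation: [-2.051, -2.379, 0.003]
ft_force: [0.1, -0.3, -0.4]
width: 84.2
grasp_force: 0.0
shift [-226.9   -9.6   -0.6] turn [-0.003  0.001 -0.306] q6 0.45
```

View pics/w11.png

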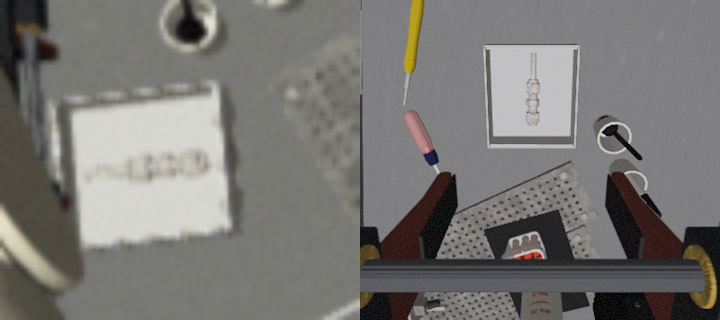

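The union lies flat near the middle of the tray, with its own image at crop pixel (532,90) inside walls at 486–578. Now the cup goes back.

```bash
python3 -m inch '[[[-10,0,0,0,0,-0.02,100],[-30,-1,0,0,0,-0.05,100],[-60,-2,0,0,0,-0.09,100],[-95,-4,0,0,0,-0.14,100],[-130,-6,0,0,0,-0.19,100],[-165,-7,0,0,0,-0.24,100],[-195,-8,0,0,0,-0.28,100],[-215,-9,0,0,0,-0.306,100],[-225,-10,0,0,0,-0.306,100],[-227,-10,0,0,0,-0.306,100],[-227,-10,0,0,0,-0.306,100],[-227,-10,0,0,0,-0.306,100]]]'
python3 - <<'E'
from h import *
f7,K7,C7=load('w7'); print('cup rim',onz(K7,C7,252,167.5,78))
f,K,C=cam('wrist'); np.savez('w12',f=f,K=K,C=C)
d=cv2.absdiff(f,f7).astype(int).sum(2)[130:200,210:300]; print('diff',d.mean())
go(451.9,78.7,72.5,116)
E
```

```text
t: 31.2
ee_pos: [451.6, 80.1, 300.4]
orientation: [-1.664, -2.664, 0.0]
ft_force: [-0.1, -0.3, 0.7]
width: 87.6
grasp_force: 0.0
cup rim [453.1  81.4  78. ]
diff 20.713492063492062
shift [ -1.4  -0.3 228.1] turn [-0.    -0.     0.001] q6 -0.31
```

```bash
python3 -m inch '[[[-1,0,20,0,0,0,100],[-1,0,55,0,0,0,100],[-1,0,95,0,0,0,100],[-1,0,130,0,0,0,100],[-1,0,165,0,0,0,100],[-1,0,193,0,0,0,100],[-1,0,212,0,0,0,100],[-1,0,222,0,0,0,100],[-1,0,227,0,0,0,100],[-1,0,228,0,0,0,100],[-1,0,228,0,0,0,100],[-1,0,228,0,0,0,85],[-1,0,228,0,0,0,70],[-1,0,228,0,0,0,60],[-1,0,228,0,0,0,50],[-1,0,228,0,0,0,50],[-1,0,228,0,0,0,50]]]'
python3 -m inch '[[[0,0,-8,0,0,0,50],[0,0,-25,0,0,0,50],[0,0,-55,0,0,0,50],[0,0,-90,0,0,0,50],[0,0,-125,0,0,0,50],[0,0,-160,0,0,0,50],[0,0,-190,0,0,0,50],[0,0,-213,0,0,0,50],[0,0,-225,0,0,0,50],[0,0,-228,0,0,0,50],[0,0,-228,0,0,0,50],[0,0,-228,0,0,0,50]]]'
python3 - <<'E'
from h import *
go(470.3,-396.5,300,173)
E
```

```text
t: 32.95
ee_pos: [452.4, 78.4, 73.0]
orientation: [1.664, 2.664, 0.001]
ft_force: [-0.2, -0.4, 5.3]
width: 60.6
grasp_force: 30.0
t: 34.15
ee_pos: [451.4, 78.3, 299.4]
orientation: [-1.664, -2.663, 0.002]
ft_force: [-0.5, -0.3, -0.5]
width: 60.0
grasp_force: 30.0
shift [-435.  -191.2   -0.5] turn [-0.002 -0.002 -0.995] q6 -0.31
```

```bash
python3 -m inch '[[[-10,-4,0,0,0,0,50],[-28,-12,0,0,0,-0.04,50],[-55,-24,0,0,0,-0.1,50],[-88,-38,0,0,0,-0.18,50],[-121,-53,0,0,0,-0.26,50],[-154,-67,0,0,0,-0.34,50],[-187,-82,0,0,0,-0.42,50],[-220,-96,0,0,0,-0.5,50],[-253,-111,0,0,0,-0.58,50],[-286,-125,0,0,0,-0.66,50],[-319,-140,0,0,0,-0.74,50],[-350,-154,0,0,0,-0.82,50],[-380,-167,0,0,0,-0.89,50],[-405,-178,0,0,0,-0.94,50],[-423,-186,0,0,0,-0.98,50],[-433,-190,0,0,0,-0.995,50],[-435,-191,0,0,0,-0.995,50],[-435,-191,0,0,0,-0.995,50],[-435,-191,0,0,0,-0.995,50]]]'
python3 - <<'E'
from h import *
go(470.3,-396.7,54,173)
E
```

```text
t: 36.05
ee_pos: [471.1, -395.4, 300.5]
orientation: [-0.191, -3.135, -0.001]
ft_force: [-0.9, 0.4, 0.2]
width: 60.3
grasp_force: 30.0
shift [  0.6  -1.5 246.5] turn [ 0.001 -0.001  0.   ] q6 -2.17
```

```bash
python3 -m inch '[[[1,-1,15,0,0,0,50],[1,-1,45,0,0,0,50],[1,-1,80,0,0,0,50],[1,-1,115,0,0,0,50],[1,-1,150,0,0,0,50],[1,-1,182,0,0,0,50],[1,-1,208,0,0,0,50],[1,-1,226,0,0,0,50],[1,-1,238,0,0,0,50],[1,-1,244,0,0,0,50],[1,-1,246,0,0,0,50],[1,-1,246,0,0,0,50],[1,-1,246,0,0,0,50]]]'
python3 -m inch '[[[0,0,0,0,0,0,65],[0,0,0,0,0,0,80],[0,0,0,0,0,0,95],[0,0,0,0,0,0,100],[0,0,0,0,0,0,100],[0,0,-20,0,0,0,100],[0,0,-55,0,0,0,100],[0,0,-90,0,0,0,100],[0,0,-115,0,0,0,100],[0,0,-121,0,0,0,100],[0,0,-121,0,0,0,100],[0,0,-121,0,0,0,100]]]'
python3 - <<'E'
from h import *
f5,K5,C5=load('w5'); f,K,C=cam('wrist'); np.savez('w13',f=f,K=K,C=C)
def caps(f):
    h=cv2.cvtColor(f[150:235,200:300],cv2.COLOR_RGB2HSV); m=((h[...,0]<10)&(h[...,1]>150)&(h[...,2]>120)).astype(np.uint8)
    M=cv2.moments(m,True); return M['m10']/M['m00']+200,M['m01']/M['m00']+150,M['m00']
for F,k,c in((f5,K5,C5),(f,K,C)): a=caps(F); print(a,onz(k,c,*a[:2],50))
print(status.get_obs()['ee_pos'])
go(487,-4.7,330,173)
E
```

```text
t: 37.35
ee_pos: [470.6, -397.3, 55.3]
orientation: [0.191, 3.135, -0.001]
ft_force: [0.5, -0.3, 0.4]
width: 60.8
grasp_force: 30.0
t: 38.55
ee_pos: [469.5, -396.6, 174.3]
orientation: [-0.191, -3.134, -0.002]
ft_force: [0.6, 0.8, -0.1]
width: 87.8
grasp_force: 0.0
(249.86363636363637, 191.8667355371901, 968.0) [ 465.9 -394.2   50. ]
(251.8426853707415, 188.01703406813627, 998.0) [ 465.  -394.6   50. ]
[ 469.34106188 -396.4396105   173.91914809]
shift [  30.4  391.2 -155.4] turn [ 0.002 -0.002  0.   ] q6 -2.17
```

The cup is back within about 1 mm. Now the bottle.

```bash
python3 -m inch '[[[0,0,-40,0,0,0,100],[0,0,-85,0,0,0,100],[2,20,-125,0,0,0,100],[5,55,-145,0,0,0,100],[7,95,-150,0,0,0,100],[11,135,-150,0,0,0,100],[14,175,-150,0,0,0,100],[17,215,-150,0,0,0,100],[20,255,-150,0,0,0,100],[23,295,-150,0,0,0,100],[26,330,-150,0,0,0,100],[28,360,-150,0,0,0,100],[30,382,-150,0,0,0,100],[30,391,-150,0,0,0,100],[30,391,-150,0,0,0,100],[30,391,-150,0,0,0,100]]]'
python3 - <<'E'
from h import *
f,K,C=cam('wrist'); b=redblob(f,(150,350,100,384),21);print(b,onz(K,C,*b[:2],173))
go(487,-4.7,187.2,173)
E
```

```text
t: 40.2
ee_pos: [487.8, -6.0, 325.1]
orientation: [-0.191, -3.135, 0.001]
ft_force: [0.1, 0.1, -0.0]
width: 88.2
grasp_force: 0.0
(252.0, 183.5862045288086, 15.618355751037598) [487.1  -4.4 173. ]
shift [  0.9   1.5 138. ] turn [-0.    -0.001 -0.   ] q6 -1.49
```

```bash
python3 -m inch '[[[1,1,20,0,0,0,100],[1,1,50,0,0,0,100],[1,1,80,0,0,0,100],[1,1,105,0,0,0,100],[1,1,123,0,0,0,100],[1,1,133,0,0,0,100],[1,1,137,0,0,0,100],[1,1,137,0,0,0,100],[1,1,137,0,0,0,60],[1,1,137,0,0,0,40],[1,1,137,0,0,0,20],[1,1,137,0,0,0,0],[1,1,137,0,0,0,0],[1,1,137,0,0,0,0],[1,1,137,0,0,0,0]]]'
python3 -m inch '[[[0,0,-10,0,0,0,0],[0,0,-25,0,0,0,0],[0,0,-40,0,0,0,0],[0,0,-50,0,0,0,0],[0,0,-55,0,0,0,0],[0,0,-55,0,0,0,0],[0,0,-55,0,0,0,0]]]'
python3 - <<'E'
from h import *
go(477.6,-293.4,169.5,173)
E
```

```text
t: 41.75
ee_pos: [487.0, -4.2, 188.7]
orientation: [0.191, 3.136, -0.0]
ft_force: [-0.0, -1.0, 0.1]
width: 35.7
grasp_force: 0.0
t: 42.45
ee_pos: [486.6, -4.3, 243.3]
orientation: [-0.191, -3.135, 0.0]
ft_force: [0.1, -0.0, -3.7]
width: 29.5
grasp_force: 30.0
shift [ -26.2 -288.1   73.8] turn [-0.    -0.001  0.   ] q6 -1.48
```

```bash
python3 - <<'E'
from h import *
f3,K3,C3=load('w3'); f,K,C=cam('wrist'); np.savez('w14',f=f,K=K,C=C)
for F in(f3,f):
    print(redblob(F,(190,310,200,300),21))
    h=cv2.cvtColor(F,cv2.COLOR_RGB2HSV); m=(h[...,0]<8)&(h[...,1]>130)&(h[...,2]>80); m[:100]=0;m[200:]=0;m[:,:170]=0;m[:,300:]=0
    ys,xs=np.nonzero(m); print('spout tip',ys.min(),xs[ys==ys.min()].mean(), 'n',m.sum())
e=f3[110:250,180:300];g=f[110:250,180:300]
print(cv2.phaseCorrelate(np.float32(cv2.cvtColor(e,7)),np.float32(cv2.cvtColor(g,7))))
E
```

```text
(248.41565322875977, 257.0255470275879, 31.979890823364258)
spout tip 123 190.5 n 865
(247.8167953491211, 251.59923553466797, 30.423877716064453)
spout tip 123 192.5 n 834
((0.10019828691162047, -0.45742842755201707), 0.6109356652807306)
```

```bash
python3 -m inch '[[[0,-6,0,0,0,0,0],[-2,-20,0,0,0,0,0],[-4,-40,0,0,0,0,0],[-6,-64,0,0,0,0,0],[-8,-90,0,0,0,0,0],[-11,-118,0,0,0,0,0],[-13,-146,0,0,0,0,0],[-16,-174,0,0,0,0,0],[-18,-202,0,0,0,0,0],[-21,-228,0,0,0,0,0],[-23,-250,0,0,0,0,0],[-25,-268,0,0,0,0,0],[-26,-280,0,0,0,0,0],[-26,-287,0,0,0,0,0],[-26,-288,0,0,0,0,0],[-26,-288,0,0,0,0,0],[-26,-288,0,0,0,0,0],[-26,-288,0,0,0,0,0]]]'
python3 -m inch '[[[0,0,12,0,0,0,0],[0,0,30,0,0,0,0],[0,0,45,0,0,0,0],[0,0,56,0,0,0,0],[0,0,63,0,0,0,0],[0,0,67,0,0,0,0],[0,0,67,0,0,0,0],[0,0,67,0,0,0,0]]]'
python3 - <<'E'
from h import *
go(477.6,-293.4,169.5,173)
E
```

```text
t: 44.3
ee_pos: [477.9, -292.6, 243.7]
orientation: [-0.19, -3.136, -0.0]
ft_force: [1.2, -0.2, -3.6]
width: 28.9
grasp_force: 30.0
t: 45.1
ee_pos: [478.1, -293.5, 177.1]
orientation: [0.191, 3.135, -0.001]
ft_force: [-0.1, 0.8, -3.4]
width: 29.4
grasp_force: 30.0
shift [0.5 0.  7.6] turn [-0.     0.001  0.   ] q6 -2.02
```

```bash
python3 -m inch '[[[0,0,1,0,0,0,0],[0,0,2,0,0,0,0],[0,0,3,0,0,0,0],[0,0,4,0,0,0,0],[0,0,4,0,0,0,0],[0,0,4,0,0,0,0]]]'
python3 -m inch '[[[0,0,1,0,0,0,0],[0,0,2,0,0,0,0],[0,0,2,0,0,0,0],[0,0,2,0,0,0,0]]]'
```

```text
t: 45.7
ee_pos: [479.3, -294.3, 175.6]
orientation: [0.191, 3.132, -0.003]
ft_force: [-2.6, 1.9, 16.2]
width: 29.2
grasp_force: 30.0
t: 46.1
ee_pos: [480.5, -295.1, 175.5]
orientation: [0.191, 3.129, -0.006]
ft_force: [-4.8, 1.8, 28.9]
width: 29.2
grasp_force: 30.1
```

Contact came at TCP z ≈ 175.7, so the bottle hangs about 6 mm low in the grip. I'll back off the press and release.

```bash
python3 -m inch '[[[0,0,-2,0,0,0,0],[0,0,-4,0,0,0,0],[0,0,-4,0,0,0,0],[0,0,-4,0,0,0,0]]]'
```

```text
t: 46.5
ee_pos: [478.3, -293.6, 175.6]
orientation: [0.191, 3.135, -0.001]
ft_force: [-1.1, 1.9, 8.2]
width: 29.4
grasp_force: 30.0
```

```bash
python3 -m inch '[[[0,0,-1,0,0,0,0],[0,0,-1,0,0,0,0],[0,0,-1,0,0,0,15],[0,0,-1,0,0,0,45],[0,0,-1,0,0,0,70],[0,0,-1,0,0,0,100],[0,0,-1,0,0,0,100],[0,0,-1,0,0,0,100],[0,0,-20,0,0,0,100],[0,0,-50,0,0,0,100],[0,0,-70,0,0,0,100],[0,0,-75,0,0,0,100],[0,0,-75,0,0,0,100],[0,0,-75,0,0,0,100]]]'
python3 - <<'E'
from h import *
f2,K2,C2=load('w2'); f,K,C=cam('wrist')
for F,k,c in((f2,K2,C2),(f,K,C)): b=redblob(F,(150,350,100,384),21);print(b,onz(k,c,*b[:2],155))
T,K3,C3=cam('top');T0,_,_=load('top')
for F in(T0,T): b=redblob(F,(325,350,180,205),5);print(b,onz(K3,C3,*b[:2],155))
go(385,-330,400,173)
E
```

```text
t: 47.9
ee_pos: [477.3, -292.9, 248.6]
orientation: [-0.191, -3.134, -0.001]
ft_force: [-0.2, -0.3, -0.9]
width: 87.8
grasp_force: 0.0
(247.06676483154297, 206.60089111328125, 19.70965003967285) [ 478.3 -294.   155. ]
(251.0, 206.5, 19.830631256103516) [ 478.7 -292.5  155. ]
(338.0, 190.5, 5.2202534675598145) [ 476.3 -290.8  155. ]Traceback (most recent call last):
  File "<stdin>", line 5, in <module>
  File "h.py", line 30, in redblob
    c=max(cv2.findContours(m,0,1)[0],key=cv2.contourArea); (u,v),r=cv2.minEnclosingCircle(c); return u+x0,v+y0,r
ValueError: max() iterable argument is empty
```

The bottle is back within about 2 mm. I'll retreat to the first viewing pose and compare the caddy numerically with the starting picture.

```bash
python3 -m inch '[[[0,0,-40,0,0,0,100],[0,0,-80,0,0,0,100],[25,-10,-115,0,0,0,100],[50,-25,-140,0,0,0,100],[75,-40,-150,0,0,0,100],[86,-48,-151,0,0,0,100],[86,-48,-151,0,0,0,100],[86,-48,-151,0,0,0,100],[86,-48,-151,0,0,0,100]]]'
python3 - <<'E'
from h import *
f1,K1,C1=load('w1'); f,K,C=cam('wrist')
G=lambda F:np.float32(cv2.cvtColor(F,cv2.COLOR_RGB2GRAY))
for n,(x0,x1,y0,y1) in dict(tee=(262,312,135,172),elbow=(197,240,135,168),cup=(192,240,182,230),bottle=(258,312,175,245)).items():
    c=np.array([(x0+x1)/2,(y0+y1)/2]); r=cv2.matchTemplate(G(f),G(f1[y0:y1,x0:x1]),cv2.TM_CCOEFF_NORMED); _,s,_,l=cv2.minMaxLoc(r)
    z=15 if n in('tee','elbow') else 60
    print(n,s,l[0]-x0,l[1]-y0,onz(K1,C1,*c,z),onz(K,C,*(c+np.array(l)-[x0,y0]),z))
o=status.get_obs();print(o['t'],o['ee_pos'])
E
```

```text
t: 48.9
ee_pos: [387.2, -330.0, 399.4]
orientation: [-0.19, -3.134, -0.002]
ft_force: [-0.2, 0.1, -0.7]
width: 87.9
grasp_force: 0.0
tee 0.9555715918540955 -1 -1 [ 405.7 -272.1   15. ] [ 405.  -272.6   15. ]
elbow 0.9797130227088928 -1 -1 [ 388.1 -384.3   15. ] [ 388.1 -384.5   15. ]
cup 0.9237250685691833 -1 -1 [ 466.9 -396.4   60. ] [ 466.7 -396.2   60. ]
bottle 0.9766005873680115 0 0 [ 487.5 -287.6   60. ] [ 488.6 -286.2   60. ]
48.95 [ 387.25475859 -329.97646718  399.53715971]
```

All four are within 2 mm of their starts, so I'm handing in.

```bash
python3 -c "
from workcell import ctrl
print(ctrl.close_job())"
```

```text
the job is handed in; nothing more can be done
None
```

The job is handed in at about 49 s: the straight fitting lies flat in the card tray, and the bottle, cup, tee and elbow all measure within about 2 mm of where they started; no verdict came back.

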